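# Finish the carton layer on the little cart and pull out its handle

### The job

Two cartons are missing from the pinwheel layer on the little cart: lay the two loose cartons flat in the two empty green places, lined up with the paint like the two that are already there, and let go of them. Then squeeze the red button on the cart's grip and, keeping it squeezed, pull the handle straight out past its first stop to the second stop, its full length. Finish while still holding: the grip in the fingers, the button squeezed, the handle fully out; leave the tape roll, the bottle, the mug and the two cartons already loaded where they are.

Things in the scene. Friction and masses are not known exactly. Their poses are not given: they have to be found in the camera images.
- cart: Little transport cart, castors locked, it cannot move: plywood deck 190 x 190 x 20 mm, its top 70 mm above the table. Origin on the table under the deck's centre; the handle comes out of its -y side. Four green 100 x 58 mm rectangles painted on the deck mark a pinwheel of cartons, 6 mm apart, round a bare 48 mm square at the deck's centre. Places a and b are empty, c and d taken.
- place_a (a point): Centre of empty green place a, on the deck's top, at (-32, 53) mm in the cart's x, y; its length lies along the cart's x. Axes as the cart's. A finger fits between its carton and the others only over the bare centre square, 32 mm towards the cart's +x from the place's centre: grip the carton across its 58 mm there.
- place_b (a point): Centre of empty green place b, on the deck's top, at (53, 32) mm in the cart's x, y; its length lies along the cart's y. Axes as the cart's. With place a taken, a finger fits inside only over the bare centre square, 32 mm towards the cart's -y from the place's centre: grip the carton across its 58 mm there.
- carton_a: Loose carton on the table: small brown cardboard carton, 100 (own x) x 58 (own y) x 45 mm high, about 0.15 kg, tan tape along the top and a red sticker on top near one end; origin at the centre of its underside, x along its length. Either loose carton may go to either empty place, either way round.
- carton_b: Loose carton on the table: small brown cardboard carton, 100 (own x) x 58 (own y) x 45 mm high, about 0.15 kg, tan tape along the top and a red sticker on top near one end; origin at the centre of its underside, x along its length. Either loose carton may go to either empty place, either way round.
- carton_c: Carton like carton_a, already loaded in place c, standing loose on the deck: centre at (32, -53) mm in the cart's x, y, its length along the cart's x, its top 115 mm above the table. Leave it where it is.
- carton_d: Carton like carton_a, already loaded in place d, standing loose on the deck: centre at (-53, -32) mm in the cart's x, y, its length along the cart's y, its top 115 mm above the table. Leave it where it is.
- grip_bar: Black grip bar of the handle, 124 mm long (cart's x), 22 thick (y), 26 high; origin at its centre, 60 mm above the table, axes as the cart's; pushed in, it is 165 mm from the cart's centre towards -y, 59 mm clear of the deck. Two tubes 100 mm apart hold it; between them is open space. The red button, 34 wide, 16 high, stands 6 mm proud amid its outer (-y) face: 28 mm to pinch from above, 23 squeezed.
- grip_button (a joint): How far the red button is squeezed in (m): 0 out, 0.005 fully in; a spring of 2 N at first, 6 N at the end. The latch is free from about 0.003 on.
- handle (a joint): How far the handle is pulled out (m), along the cart's -y: 0 pushed in, first stop 0.060, second stop 0.120, its hard end. With the button out, a latch pin locks it at each of these (some 2 mm of play); with the button kept squeezed it slides past the first stop unfelt. A spring draws it back in with 3 to 5 N, so it must be held out.
- tape_roll: Standing-flat roll of brown tape, 100 mm across, 45 mm high. Origin at the centre of its underside. Leave it alone.
- bottle: Amber glass bottle, 60 mm across, 200 mm high. Origin at the centre of its underside. Leave it alone.
- mug: Blue mug, 76 mm across, 90 mm high. Origin at the centre of its underside. Leave it alone.
Not all that is in view belongs to the job. Leave any black look-alike of the carton_b alone. Leave any grey look-alike of the carton_a alone.

How it is judged:
On the way, in this order (a step that is already met when the one before it is completed fails the run):
1. all four cartons lie flat in their places in the pinwheel, let go and at rest ((((x of carton_a in the frame of cart between -0.044 and -0.02 m and y of carton_a in the frame of cart between 0.041 and 0.065 m and z of carton_a in the frame of cart between 0.066 and 0.076 m and angle between the x axis of carton_a and the x axis of cart, either way round below 0.12 rad and angle between carton_a's own z axis and vertical below 0.1 rad) and (x of carton_b in the frame of cart between 0.041 and 0.065 m and y of carton_b in the frame of cart between 0.02 and 0.044 m and z of carton_b in the frame of cart between 0.066 and 0.076 m and angle between the x axis of carton_b and the y axis of cart, either way round below 0.12 rad and angle between carton_b's own z axis and vertical below 0.1 rad)) or ((x of carton_b in the frame of cart between -0.044 and -0.02 m and y of carton_b in the frame of cart between 0.041 and 0.065 m and z of carton_b in the frame of cart between 0.066 and 0.076 m and angle between the x axis of carton_b and the x axis of cart, either way round below 0.12 rad and angle between carton_b's own z axis and vertical below 0.1 rad) and (x of carton_a in the frame of cart between 0.041 and 0.065 m and y of carton_a in the frame of cart between 0.02 and 0.044 m and z of carton_a in the frame of cart between 0.066 and 0.076 m and angle between the x axis of carton_a and the y axis of cart, either way round below 0.12 rad and angle between carton_a's own z axis and vertical below 0.1 rad))) and x of carton_c in the frame of cart between 0.02 and 0.044 m and y of carton_c in the frame of cart between -0.065 and -0.041 m and z of carton_c in the frame of cart between 0.066 and 0.076 m and angle between the x axis of carton_c and the x axis of cart, either way round below 0.12 rad and angle between each of carton_c, carton_d's own z axis and vertical below 0.1 rad and x of carton_d in the frame of cart between -0.065 and -0.041 m and y of carton_d in the frame of cart between -0.044 and -0.02 m and z of carton_d in the frame of cart between 0.066 and 0.076 m and angle between the x axis of carton_d and the y axis of cart, either way round below 0.12 rad and contact force between each of the arm, the fingers and carton_a below 0.2 N and contact force between each of the arm, the fingers and carton_b below 0.2 N and linear speed of each of carton_a, carton_b, carton_c, carton_d below 0.02 m/s), for 0.2 s.
2. the button is squeezed in while the handle is still pushed in (value of joint grip_button above 0.004 m and value of joint handle below 0.02 m), for 0.05 s.
At the end, for the whole second after the job is handed in: Handle out by more than 114 mm (second stop at 120), the button in by more than 4 mm and the fingers gripping the bar (over 3 N) through the last second; all four cartons flat on the deck, each within 12 mm in the cart's x and y and 0.12 rad of its painted place, untouched and at rest (all of step 1 and value of joint handle above 0.114 m and value of joint grip_button above 0.004 m and contact force between the fingers and grip_bar above 3 N); the arm keeps its last pose, push and grip.
It fails at once if tape roll, bottle or mug moved by more than 30 mm (distance of any of tape_roll, bottle, mug from where it was at the start of the episode above 0.03 m).
It fails at once if a carton already loaded shifted by more than 15 mm (distance of any of carton_c, carton_d from where it was at the start of the episode above 0.015 m).
It also fails if it takes over 62 s, if anything falls off the work surface, if the arm or the gripper's body presses on something with over 40 N, if the wrist force passes 120 N, or if a joint passes its speed limit or range.

### The arm

A 6-joint arm with a two-finger parallel gripper is mounted at the origin on the work surface. World frame = base frame: x ahead of the robot, y to its left, z up, the work surface at z = 0. Lengths are in m, angles in rad, forces in N, time in s.
With the tool pointing down it reaches from about 0.325 to 0.85 m from the base axis. Payload 15.5 kg.
Tool frame: the origin (TCP) lies on the centre line of the jaws, within the pads' length; the fingertips stand 14 mm ahead of it and the grasp point (between the pads) lies 5 mm behind it (r.tips_ahead is the distance from the TCP to the fingertips, in m); y points along the fingers, x is the direction in which the jaws open and shut, and the axes are right-handed (so a half turn about y gives the same grasp; the last joint's range is limited). The gripper opens to 91 mm and grips with 3 to 60 N. Pads are 32 mm wide; open, the fingers measure 118 mm over their backs; the gripper's body (76 mm by 178 mm) begins 60 mm behind the grasp point.
Start: joints at [-1.282, 0.494, 1.345, -0, 1.302, -0.096], TCP at [0.234, -0.58, 0.228] pointing down, gripper open.
Joint ranges: [-2.91, 2.91], [-0.82, 2.16], [0.22, 2.67], [-1.22, 4.37], [0.12, 2.79], [-3.08, 3.08]. Speed limits (rad/s): [1.89, 1.89, 2.57, 3.01, 3.01, 3.01].

### API

Orientations are given as a unit quaternion [x, y, z, w].
In Python, from rig import r gives the robot as it stands. The module is installed in compiled form; this text tells all that it offers.
- The arm moves only by the shell command python3 -m creep 'ROWS' [FORCE]. ROWS is JSON, a list of rows, each a list of 7 numbers: the finger opening in mm, from 0 to 91.2, then the shift along the tool's x, y, z in mm, then the turn, a rotation vector about the tool's x, y, z in rad. A call has 1 to 20 rows; each row is the pose to reach, as a shift and turn from the pose commanded when the call began, along the tool's axes at that moment; what a row does not reach only later rows make up. A row lasts 1/8 s, in which the tool goes at most 62.5 mm and 10.7 degrees, less where a joint would pass 70% of its speed; a pose out of reach is approached as far as the arm can. A call with a gripper value outside its range is refused whole. The fingers move at their own pace and stop on an object; FORCE is the grip in N (left out, the last holds). Time passes only in rows, so rows that repeat a pose let the fingers close. It gives the time, the measured TCP pose, the force and the opening at its end, in the units of the state.
- r.get_obs(): the state, without advancing time (a new reading comes with each control period).
- r.snapshot(name): name is "scene" or "top" or "wrist"; returns the picture (420x560x3 uint8, red, green, blue); there is no depth.
- r.camera_params(name): a dict with "fx", "fy", "cx", "cy" (pixels), "k1" (the pictures are not rectified: a ray, as slopes to the right and down, at radius r is drawn at 1 + k1 r^2 times it, then the intrinsics apply), "rvec" (rotation vector, rad) and "tvec" (3), from world to camera coordinates, as OpenCV has them. Camera axes: x right, y down, z forward; pixel columns grow to the right and rows downward; lengths in m; the calibration is good to about 2 mm. A picture is of the moment at which its call begins: read the wrist's pose just before it. camera_params takes no time and is no camera call; for the wrist camera it gives the pose at the moment of the call.
- r.hand_in(): hands the job in, once; it reports no verdict.
The state is a dict: "time_s": time; "joints": joint angles; "qvel": joint speeds; "effort": joint torques, N m; "ee_pos": TCP position; "tcp_rot": TCP orientation; "contact_force": force on the tool from outside, world axes, zero at the start; "wrist_torque": the same for the moment, N m; "gripper_width": finger opening in m.
Only numpy, scipy, OpenCV 4.12 (cv2) and the standard library are available. Lean on these libraries where they do the work, as an engineer would, in place of code of your own. Each camera call takes 0.05 s, during which the arm holds its last target.

## Working session

There is one attempt and no reset: what is moved stays moved. The work goes in short steps, Python scripts to look and compute and a shell command to move; the robot and the scene stay as the last step left them, time stands still between calls to the robot, and variables do not carry over. Pictures are saved under pics/ and viewed, and the job is handed in when it is done.

```bash
mkdir -p pics
cat > h.py <<'E'
import numpy as np, cv2
from rig import r
from scipy.spatial.transform import Rotation as R
def snap(n,f):
    p=r.camera_params(n); im=r.snapshot(n); cv2.imwrite(f,im[:,:,::-1]); np.savez(f[:-4],im=im,**{k:np.array(v) for k,v in p.items()}); return im,p
def ray(p,uv):
    uv=np.atleast_2d(np.array(uv,float)); d=(uv-[float(p['cx']),float(p['cy'])])/[float(p['fx']),float(p['fy'])]
    k=float(p['k1']); u=d.copy()
    for _ in range(30): u=d/(1+k*(u**2).sum(1,keepdims=True))
    M=R.from_rotvec(p['rvec']).as_matrix(); o=-M.T@np.array(p['tvec']).ravel()
    return o,np.c_[u,np.ones(len(u))]@M
def onz(p,uv,z):
    o,d=ray(p,uv); return o+d*((z-o[2])/d[:,2:3])
def proj(p,X):
    X=np.atleast_2d(X)@R.from_rotvec(p['rvec']).as_matrix().T+np.array(p['tvec']).ravel()
    u=X[:,:2]/X[:,2:]; u=u*(1+float(p['k1'])*(u**2).sum(1,keepdims=True))
    return u*[float(p['fx']),float(p['fy'])]+[float(p['cx']),float(p['cy'])]
E
python3 - <<'E'
from h import *
for n in("scene","top","wrist"): im,p=snap(n,f"pics/{n}0.png"); print(n,p)
o=r.get_obs(); print(o, r.tips_ahead)
E
```

```text
scene {'fx': 405.2598482239472, 'fy': 405.2598482239472, 'cx': 279.60507885731226, 'cy': 209.4443999926024, 'k1': -0.0010078903039820607, 'rvec': array([ 1.52059056,  1.91792883, -0.91626512]), 'tvec': array([ 0.11993417, -0.24766626,  1.47666616])}
top {'fx': 508.4696034272093, 'fy': 508.4696034272093, 'cx': 285.12176009413196, 'cy': 209.87713909677325, 'k1': -0.1299236674268278, 'rvec': array([ 2.17804417, -2.17589951,  0.09031767]), 'tvec': array([1.17335226e-05, 5.20644716e-01, 1.45492770e+00])}
wrist {'fx': 319.0027734238182, 'fy': 319.0027734238182, 'cx': 282.8040493006077, 'cy': 208.64848556906048, 'k1': -0.03654140484378454, 'rvec': array([-2.40818216,  1.62708403,  0.2260394 ]), 'tvec': array([-0.62384426, -0.03048253,  0.39148954])}
{'time_s': 0.15, 'joints': array([-1.28253135e+00,  4.94037105e-01,  1.34599141e+00, -2.61600076e-05,
        1.30251868e+00, -9.54837285e-02]), 'qvel': array([ 0.00073   , -0.0012301 , -0.00202515, -0.00122631, -0.00013725,
       -0.00068021]), 'effort': array([ 8.68869120e-04, -8.79197145e+01, -3.82052457e+01,  7.06203911e-02,
        5.01110195e-02, -1.04334589e-05]), 'ee_pos': array([ 0.23392117, -0.57926147,  0.22747644]), 'tcp_rot': array([-0.58596748,  0.39573875, -0.39520643,  0.58638284]), 'contact_force': array([ 0.36774787,  0.090924  , -0.82274985]), 'wrist_torque': array([-0.01498425, -0.00087695, -0.0002511 ]), 'gripper_width': 0.09122381642592688} 0.014
```

View pics/scene0.png

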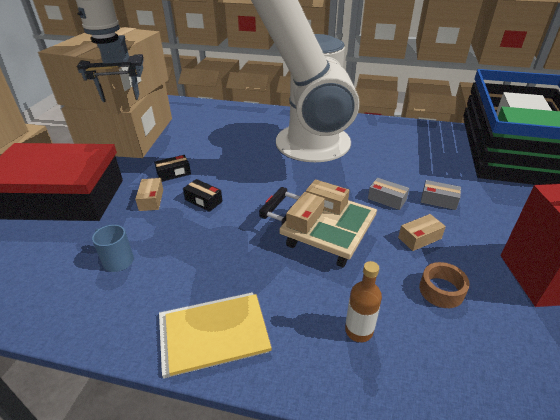

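View pics/top0.png

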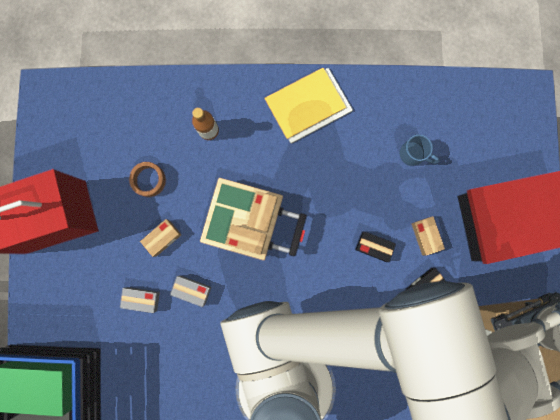

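View pics/wrist0.png

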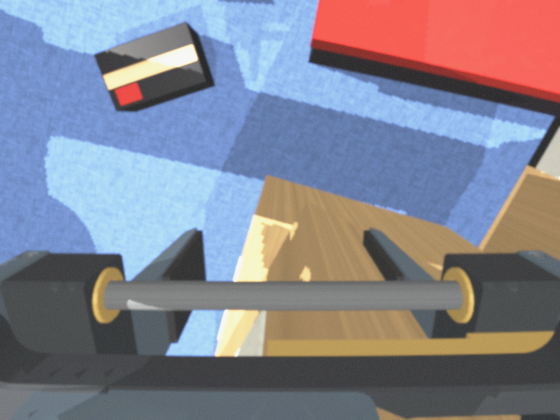

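Run:
```python
from h import *
o=r.get_obs(); print(R.from_quat(o['tcp_rot']).as_matrix().round(3))
```

```text
[[ 0.374 -0.     0.927]
 [-0.927  0.001  0.374]
 [-0.001 -1.     0.   ]]
```

Run:
```python
import cv2
im=cv2.imread('pics/top0.png')
cv2.imwrite('pics/c1.png',cv2.resize(im[165:275,125:320],None,fx=4,fy=4,interpolation=cv2.INTER_CUBIC))
cv2.imwrite('pics/c2.png',cv2.resize(im[200:290,350:470],None,fx=5,fy=5,interpolation=cv2.INTER_CUBIC))
```

```text
(no output)
```

View pics/c1.png

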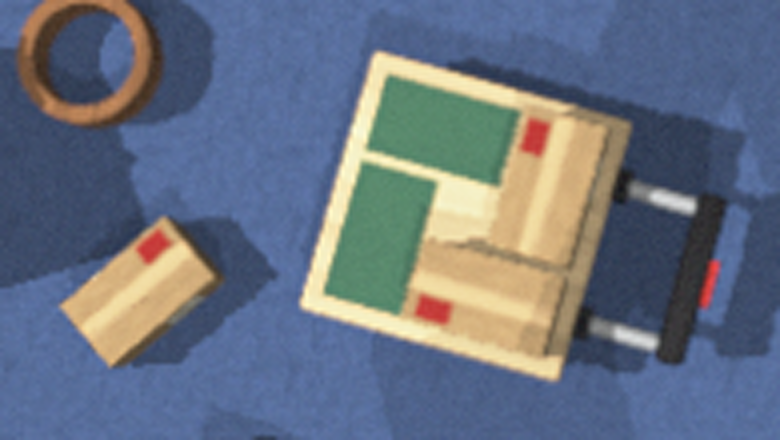

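View pics/c2.png

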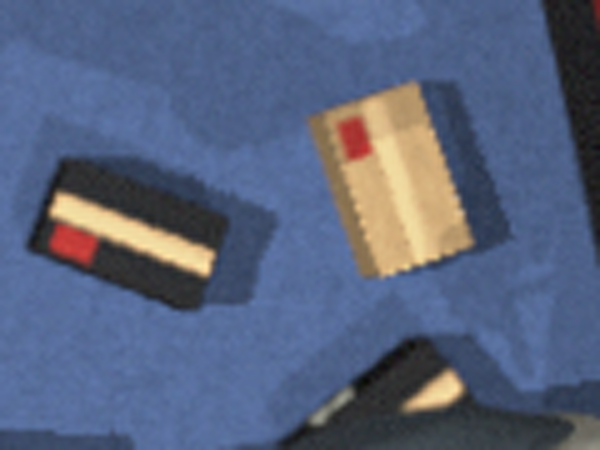

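Run:
```python
from h import *
d=np.load('pics/top0.npz'); 
def f(c,s,o): return (np.array(c,float)+.5)/s-.5+np.array(o)
q=onz(d,f([(377,52),(632,122),(557,381),(302,305)],4,(125,165)),.07)[:,:2]
print(q.round(4), 'c',q.mean(0)); 
for i in range(4): e=q[(i+1)%4]-q[i]; print(np.linalg.norm(e).round(4),np.degrees(np.arctan2(e[1],e[0])))
im=d['im']; h=cv2.cvtColor(im,cv2.COLOR_RGB2HSV); m=cv2.inRange(h,(60,60,50),(90,255,200)); m[:165]=0;m[275:]=0
n,l,st,c=cv2.connectedComponentsWithStats(m)
for i in range(1,n):
  if st[i,4]>100:
    pts=np.argwhere(l==i)[:,::-1]; w=onz(d,pts,.07)[:,:2].astype(np.float32)*1000
    print(cv2.minAreaRect(w), st[i])
for name,c in(('L',[(167,217),(220,277),(114,367),(60,306)]),('R',[(310,120),(418,85),(472,245),(372,278)])):
  s,o=(4,(125,165)) if name=='L' else (5,(350,200))
  for z in(0.045,):
    q=onz(d,f(c,s,o),z)[:,:2]; print(name,q.round(4),q.mean(0))
    for i in range(4): e=q[(i+1)%4]-q[i]; print(np.linalg.norm(e).round(4),np.degrees(np.arctan2(e[1],e[0])))
```

```text
[[0.6081 0.1883]
 [0.5583 0.0075]
 [0.3764 0.0596]
 [0.429  0.239 ]] c [0.49296021 0.12360336]
0.1875 -105.41967412000673
0.1891 164.01800842909714
0.187 73.68176748056668
0.1862 -15.817275399830669
((552.635498046875, 141.50157165527344), (95.00959014892578, 52.478153228759766), 74.11483764648438) [217 184  37  27 621]
((476.68536376953125, 184.33514404296875), (53.15937423706055, 94.58739471435547), 74.14054107666016) [207 206  27  37 631]
L [[0.4924 0.3422]
 [0.4494 0.3028]
 [0.3845 0.3789]
 [0.428  0.4193]] [0.43858524 0.36078562]
0.0583 -137.55390441353404
0.1 130.45588176702753
0.0594 42.90133322692836
0.1005 -50.15080171071958
R [[ 0.4794 -0.3633]
 [ 0.4996 -0.4271]
 [ 0.4072 -0.4571]
 [ 0.3886 -0.3979]] [ 0.44370995 -0.41134759]
0.067 -72.46397490794205
0.0971 -162.03619242788062
0.062 107.47769534244749
0.0972 20.906918874365072
```

```bash
cat >> h.py <<'E'
def go(x,y,z,yaw,w=None):
    """rows entry for target: tool down, jaw axis at yaw deg; from measured pose"""
    o=r.get_obs(); M=R.from_quat(o['tcp_rot']); a=np.radians(yaw)
    X=np.array([np.cos(a),np.sin(a),0]);Y=np.array([0,0,-1.]);T=R.from_matrix(np.c_[X,Y,np.cross(X,Y)])
    s=M.inv().apply(np.array([x,y,z])-o['ee_pos'])*1000
    print('row',s.round(1),(M.inv()*T).as_rotvec().round(4)); st()
def st():
    o=r.get_obs(); M=R.from_quat(o['tcp_rot']).as_matrix()
    print('t',round(o['time_s'],2),'p',(o['ee_pos']*1000).round(1),'yaw',np.degrees(np.arctan2(M[1,0],M[0,0])).round(2),'F',np.array(o['contact_force']).round(1),'w',round(o['gripper_width']*1000,1),'j',o['joints'].round(2))
E
python3 - <<'E'
from h import *
d=np.load('pics/top0.npz')
print(onz(d,[(459,192),(478,262),(470,190),(481,250)],0).round(3)); print(onz(d,[(470,190),(481,250)],.12).round(3))
s=np.load('pics/scene0.npz')
print('scene box bottom', onz(s,[(105,215),(122,182)],0).round(3))
# height of vertical edge: bottom px (105,215), top (108,185)?
for z in(.05,.08,.1,.12,.15): print(z,proj(s,onz(s,[(105,215)],0)+[0,0,z]))
p=r.camera_params('wrist'); M=R.from_rotvec(p['rvec']).as_matrix(); o=-M.T@p['tvec']; print('wristcam',o,M[2])
go(.413,-.421,.22,-72)
E
```

```text
[[ 0.577 -0.522  0.   ]
 [ 0.367 -0.575  0.   ]
 [ 0.583 -0.556  0.   ]
 [ 0.403 -0.585  0.   ]]
[[ 0.568 -0.512  0.12 ]
 [ 0.402 -0.538  0.12 ]]
scene box bottom [[ 0.541 -0.51   0.   ]
 [ 0.383 -0.548  0.   ]]
0.05 [[ 99.93113288 201.35199222]]
0.08 [[ 96.75163027 192.79049716]]
0.1 [[ 94.57108455 186.91862674]]
0.12 [[ 92.33985981 180.91004821]]
0.15 [[ 88.89407397 171.63024448]]
wristcam [ 0.30406883 -0.55063053  0.38446906] [-0.25176889 -0.10020838 -0.96258543]
row [-79.7   7.6 225.3] [-0.      0.0696 -0.001 ]
t 0.15 p [ 233.9 -579.3  227.5] yaw -68.01 F [ 0.4  0.1 -0.8] w 91.2 j [-1.28  0.49  1.35 -0.    1.3  -0.1 ]
```

Run:
```python
import cv2
im=cv2.imread('pics/scene0.png')
cv2.imwrite('pics/c3.png',cv2.resize(im[130:280,0:260],None,fx=3,fy=3,interpolation=cv2.INTER_CUBIC))
```

```text
(no output)
```

View pics/c3.png

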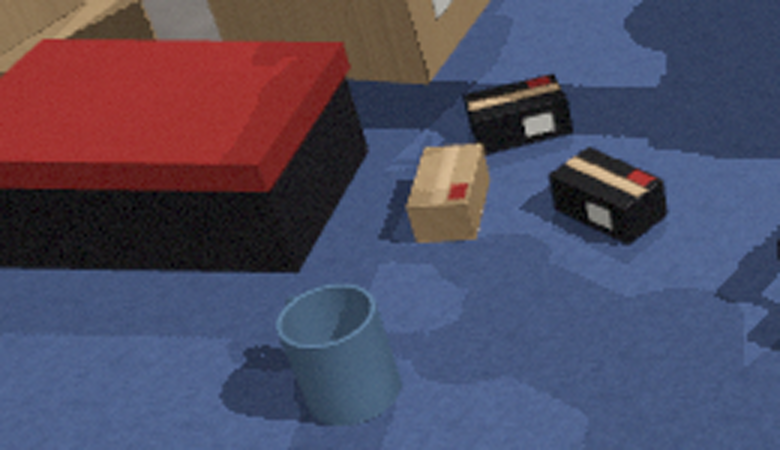

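```bash
python3 -m creep '[[91,-80,0,120,0,0.03,0],[91,-80,0,225,0,0.07,0],[91,-80,0,225,0,0.07,0],[91,-80,0,225,0,0.07,0],[91,-80,0,225,0,0.07,0],[91,-80,0,225,0,0.07,0],[91,-80,0,225,0,0.07,0]]' 30
python3 - <<'E'
from h import *
st(); snap('wrist','pics/w1.png'); snap('top','pics/t1.png')
E
```

```text
time_s: 1.02
ee_pos: [0.4118, -0.4218, 0.2278]
tcp_rot: [0.572, -0.416, 0.416, -0.572]
contact_force: [0.3, -0.0, -0.4]
gripper_width: 0.0911
t 1.02 p [ 411.8 -421.8  227.8] yaw -72.1 F [ 0.3 -0.  -0.4] w 91.1 j [-0.9   0.44  1.44 -0.    1.26  0.36]
```

View pics/w1.png

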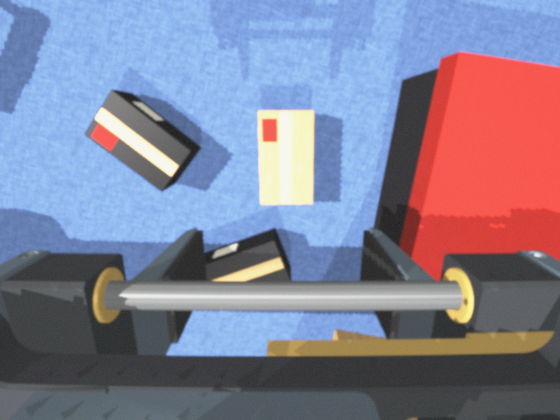

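Run:
```python
from h import *
d=np.load('pics/w1.npz'); im=d['im']; h=cv2.cvtColor(im,cv2.COLOR_RGB2HSV)
m=cv2.inRange(h,(8,30,120),(35,255,255)); m|=cv2.inRange(h,(0,120,120),(8,255,255)); m[:,:230]=0;m[:,345:]=0;m[:100]=0;m[215:]=0
pts=np.argwhere(m)[:,::-1].astype(float); print(len(pts))
w=onz(d,pts,.045)[:,:2].astype(np.float32)*1000; print(cv2.minAreaRect(w))
print('mean px',pts.mean(0),pts.min(0),pts.max(0))
print('black top corners', onz(d,[(276,231),(291,275),(206,263)],.045)[:,:2].round(3), 'mid-left black',onz(d,[(165,187),(198,148)],.045)[:,:2].round(3))
print('redbox', onz(d,[(378,243),(403,82)],0).round(3))
```

```text
3915
((446.5976257324219, -413.88702392578125), (98.73323059082031, 57.715457916259766), 18.505523681640625)
mean px [286.54942529 156.05389527] [258. 110.] [313. 203.]
black top corners [[ 0.365 -0.428]
 [ 0.318 -0.461]
 [ 0.303 -0.362]] mid-left black [[ 0.377 -0.297]
 [ 0.429 -0.322]]
redbox [[ 0.374 -0.563  0.   ]
 [ 0.565 -0.516  0.   ]]
```

Run:
```python
from h import *
go(.4172,-.4237,.026,-71.5)
```

```text
row [  3.4 201.9   4.5] [ 0.0001 -0.0106 -0.    ]
t 1.12 p [ 411.9 -421.8  227.9] yaw -72.11 F [-0.8  0.3  0.8] w 91.1 j [-0.9   0.44  1.44 -0.    1.26  0.36]
```

```bash
python3 -m creep '[[91,3.5,50,4.5,0,-0.01,0],[91,3.5,100,4.5,0,-0.01,0],[91,3.5,145,4.5,0,-0.01,0],[91,3.5,180,4.5,0,-0.01,0],[91,3.5,202,4.5,0,-0.01,0],[91,3.5,202,4.5,0,-0.01,0],[91,3.5,202,4.5,0,-0.01,0],[50,3.5,202,4.5,0,-0.01,0],[50,3.5,202,4.5,0,-0.01,0],[50,3.5,202,4.5,0,-0.01,0],[50,3.5,202,4.5,0,-0.01,0],[50,3.5,202,4.5,0,-0.01,0],[50,3.5,202,4.5,0,-0.01,0]]' 30
python3 - <<'E'
from h import *
st()
E
```

```text
time_s: 2.75
ee_pos: [0.4182, -0.4231, 0.0261]
tcp_rot: [0.574, -0.413, 0.413, -0.574]
contact_force: [-0.1, 0.7, 5.8]
gripper_width: 0.058
t 2.75 p [ 418.2 -423.1   26.1] yaw -71.44 F [-0.1  0.7  5.8] w 58.0 j [-0.89  0.71  1.6  -0.    0.83  0.36]
```

```bash
python3 -m creep '[[50,0,-10,0,0,0,0],[50,0,-35,0,0,0,0],[50,0,-80,0,0,0,0],[50,0,-130,0,0,0,0],[50,0,-175,0,0,0,0],[50,0,-190,0,0,0,0],[50,0,-190,0,0,0,0],[50,0,-190,0,0,0,0]]' 35
python3 - <<'E'
from h import *
st(); snap('wrist','pics/w2.png')
E
```

```text
time_s: 3.75
ee_pos: [0.4175, -0.4223, 0.2143]
tcp_rot: [-0.574, 0.414, -0.412, 0.574]
contact_force: [-0.4, 0.7, -2.7]
gripper_width: 0.0577
t 3.75 p [ 417.5 -422.3  214.3] yaw -71.45 F [-0.4  0.7 -2.7] w 57.7 j [-0.89  0.46  1.44 -0.    1.24  0.36]
```

View pics/w2.png

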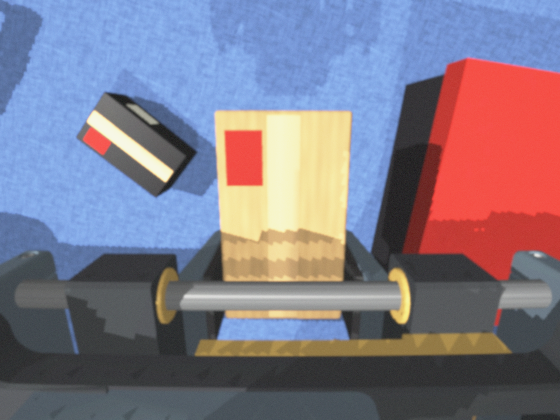

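Run:
```python
from h import *
d=np.load('pics/w2.npz'); o=r.get_obs(); M=R.from_quat(o['tcp_rot'])
q=onz(d,[(216,111),(351,111),(342,319),(221,319)],o['ee_pos'][2]+.019)
print((M.inv().apply(q-o['ee_pos'])*1000).round(1))
```

```text
[[-28.2 -19.   79.1]
 [ 27.9 -19.2  79. ]
 [ 29.1 -19.1 -20.7]
 [-31.6 -18.9 -20.7]]
```

Run:
```python
from h import *
go(.5448,.1127,.205,-15.9)
d=np.load('pics/top0.npz'); print(onz(d,[(206,137)],0.01),onz(d,[(147,180)],.045))
```

```text
row [-466.7   10.2  290.9] [-4.000e-04 -9.695e-01 -3.000e-03]
t 3.8 p [ 417.5 -422.4  214.2] yaw -71.45 F [-0.6  0.5 -2.3] w 57.7 j [-0.89  0.46  1.44 -0.    1.24  0.36]
[[0.73970846 0.23687138 0.01      ]] [[0.60546586 0.40191582 0.045     ]]
```

```bash
python3 -m creep '[[50,-25,0,15,0,-0.08,0],[50,-75,0,45,0,-0.2,0],[50,-125,0,78,0,-0.33,0],[50,-175,2,110,0,-0.46,0],[50,-225,4,142,0,-0.58,0],[50,-275,5,174,0,-0.7,0],[50,-325,6,205,0,-0.82,0],[50,-375,8,236,0,-0.92,0],[50,-425,9,267,0,-0.97,0],[50,-455,10,284,0,-0.97,0],[50,-467,10,291,0,-0.97,0],[50,-467,10,291,0,-0.97,0],[50,-467,10,291,0,-0.97,0],[50,-467,10,291,0,-0.97,0]]' 35
python3 - <<'E'
from h import *
st(); snap('wrist','pics/w3.png'); snap('top','pics/t3.png')
E
```

```text
time_s: 5.55
ee_pos: [0.5453, 0.1112, 0.2059]
tcp_rot: [0.7, -0.098, 0.098, -0.7]
contact_force: [0.1, -0.4, -1.0]
gripper_width: 0.058
t 5.55 p [545.3 111.2 205.9] yaw -15.95 F [ 0.1 -0.4 -1. ] w 58.0 j [ 0.09  0.42  1.54 -0.    1.18  0.37]
```

View pics/w3.png

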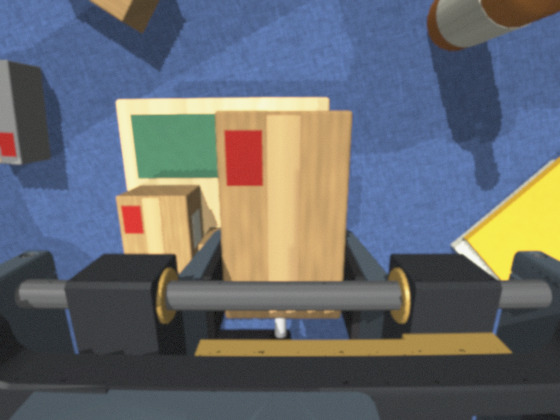

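View pics/t3.png

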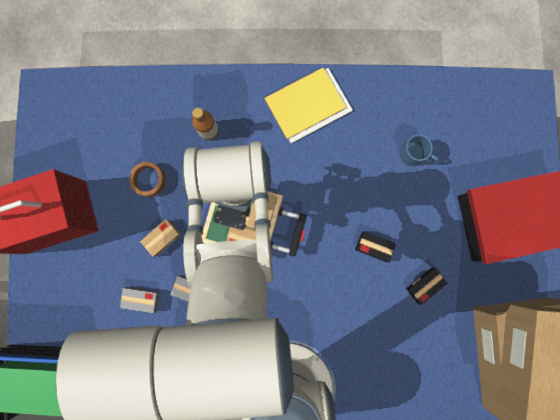

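Run:
```python
from h import *
d=np.load('pics/w3.npz'); 
q=onz(d,[(117,100),(329,97),(122,150)],.07)[:,:2]*1000; print(q.round(1)); e=q[1]-q[0]; print(np.linalg.norm(e),np.degrees(np.arctan2(e[1],e[0])))
g=onz(d,[(132,115),(137,178)],.07)[:,:2]*1000; print(g)
th=np.radians(-15.9); A=np.array([[np.cos(th),-np.sin(th)],[np.sin(th),np.cos(th)]]); C=np.array([493,124.3])
for c in [(-95,95),(95,95),(-82,82),(-82,24)]: print(c,A@c+C)
o=r.get_obs();M=R.from_quat(o['tcp_rot']); p2=onz(d,[(216,111),(351,111),(221,319)],o['ee_pos'][2]+.019); print((M.inv().apply(p2-o['ee_pos'])*1000).round(1))
```

```text
[[429.5 241.7]
 [609.2 191.8]
 [416.4 200. ]]
186.5667479005213 -15.537464127044775
[[437.4146951  226.00641779]
 [419.6012192  171.98567686]]
(-95, 95) [427.66070137 241.69155018]
(95, 95) [610.39155018 189.63929863]
(-82, 82) [436.60186855 225.62744332]
(-82, 24) [420.71223387 169.84644736]
[[-28.6 -19.   79.4]
 [ 27.4 -19.   79.3]
 [-32.  -19.  -20.1]]
```

```bash
python3 -m creep '[[50,-1,30,2,0,0,0],[50,-1,60,2,0,0,0],[50,-1,85,2,0,0,0],[50,-1,98,2,0,0,0],[50,-1,104,2,0,0,0],[50,-1,107,2,0,0,0],[50,-1,109,2,0,0,0],[50,-1,109.5,2,0,0,0],[50,-1,109.5,2,0,0,0],[50,-1,109.5,2,0,0,0]]' 35
python3 - <<'E'
from h import *
st(); snap('wrist','pics/w4.png')
E
```

```text
time_s: 6.9
ee_pos: [0.5451, 0.1145, 0.0966]
tcp_rot: [-0.7, 0.098, -0.098, 0.7]
contact_force: [-0.1, -0.6, -2.1]
gripper_width: 0.0579
t 6.9 p [545.1 114.5  96.6] yaw -15.87 F [-0.1 -0.6 -2.1] w 57.9 j [0.1  0.56 1.66 0.   0.92 0.38]
```

View pics/w4.png

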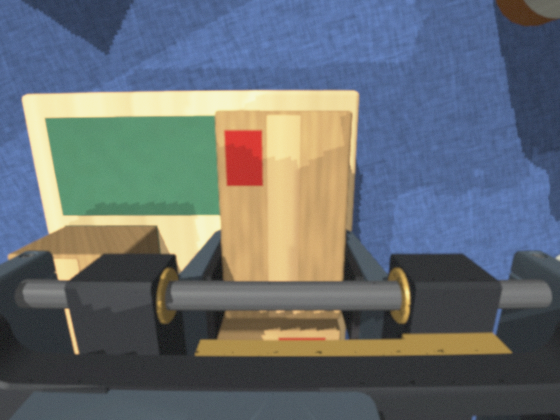

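```bash
cat >/dev/null
python3 - <<'E'
from h import *
d=np.load('pics/w4.npz'); o=r.get_obs();M=R.from_quat(o['tcp_rot'])
f=lambda px,z:(M.inv().apply(onz(d,px,z)-o['ee_pos'])*1000).round(1)
print('deck corners',f([(26,96),(358,92),(356,150)],.07)[:,[0,2]]); print('green a L/R top bottom',f([(47,119),(64,214),(130,116),(130,214)],.07)[:,[0,2]])
print('carton',f([(216,111),(351,111),(344,250)],.1156)[:,[0,2]])
E
```

```text
deck corners [[-144.4   90.4]
 [  40.1   90.8]
 [  40.8   59.4]]
green a L/R top bottom [[-134.5   77.7]
 [-134.8   21.6]
 [ -86.3   78.7]
 [ -93.6   21.5]]
carton [[-28.7  79.8]
 [ 27.4  79.7]
 [ 27.6  17.5]]
```

```bash
python3 -m creep '[[64,0,0.5,-0.5,0,0,0],[75,0,0.5,-0.5,0,0,0],[91,0,0.5,-0.5,0,0,0],[91,0,0.5,-0.5,0,0,0],[91,0,0.5,-0.5,0,0,0],[91,0,-15,0,0,0,0],[91,0,-50,0,0,0,0],[91,0,-100,0,0,0,0],[91,0,-125,0,0,0,0],[91,0,-125,0,0,0,0]]' 35
python3 - <<'E'
from h import *
st(); snap('wrist','pics/w5.png'); snap('scene','pics/s5.png')
E
```

```text
time_s: 8.2
ee_pos: [0.546, 0.1146, 0.2243]
tcp_rot: [-0.7, 0.096, -0.099, 0.701]
contact_force: [0.4, -0.1, -0.2]
gripper_width: 0.0908
t 8.2 p [546.  114.6 224.3] yaw -15.87 F [ 0.4 -0.1 -0.2] w 90.8 j [0.1  0.4  1.52 0.   1.21 0.38]
```

View pics/w5.png

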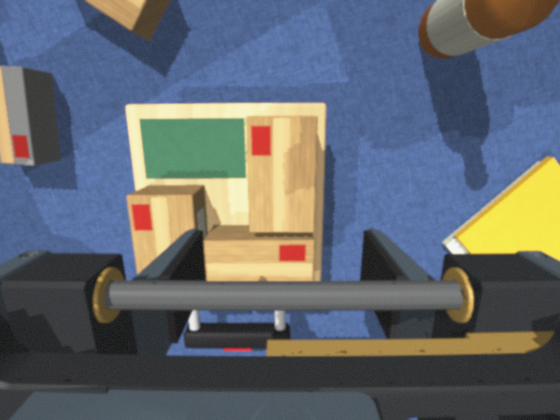

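View pics/s5.png

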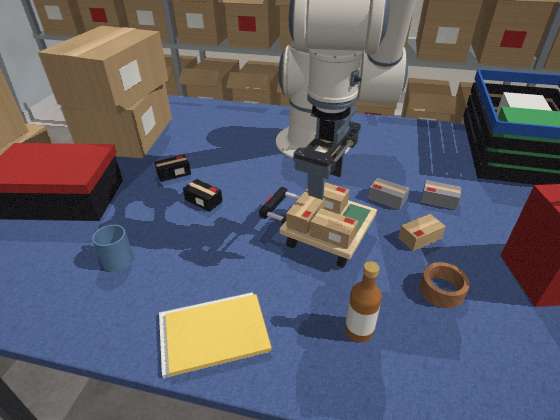

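Run:
```python
from h import *
d=np.load('pics/w5.npz')
th=np.radians(-15.9); A=np.array([[np.cos(th),-np.sin(th)],[np.sin(th),np.cos(th)]]); C=np.array([493,125.])
f=lambda px,z:((onz(d,px,z)[:,:2]*1000-C)@A).round(1)
print('b',f([(247,116),(318,116),(313,233),(250,233)],.115))
print('d top',f([(128,194),(199,194)],.115)); print('c top',f([(313,237)],.115))
print('deck',f([(127,105),(326,103)],.07)); print('green',f([(141,120),(244,120),(145,178),(245,178)],.07))
print('bar front top',f([(187,325),(289,323)],.073))
d=np.load('pics/top0.npz'); print('L centre', onz(d,[(160,238)],.045))
go(.4575,.3378,.22,41)
```

```text
b [[ 24.5  83.6]
 [ 81.7  83.6]
 [ 80.  -16.3]
 [ 24.2 -16.2]]
d top [[-80.2  19.6]
 [-18.6  19.4]]
c top [[ 80.1 -20.1]]
deck [[-92.7  94.9]
 [ 93.8  95.8]]
green [[-80.9  81.2]
 [ 16.9  80.5]
 [-83.3  25.5]
 [ 16.1  25.1]]
bar front top [[ -54.7 -141.5]
 [  60.2 -138.8]]
L centre [[0.43731643 0.35972186 0.045     ]]
row [-144.9    1.6  191. ] [ 0.000e+00 -9.925e-01  2.000e-04]
t 8.3 p [544.7 114.5 221.6] yaw -15.87 F [ 0.   0.5 -0. ] w 91.0 j [0.1  0.4  1.52 0.   1.21 0.38]
```

```bash
python3 -m creep '[[91,-30,0,40,0,-0.15,0],[91,-60,0,80,0,-0.3,0],[91,-90,0,120,0,-0.45,0],[91,-120,0,160,0,-0.6,0],[91,-145,0,191,0,-0.75,0],[91,-145,0,191,0,-0.9,0],[91,-145,0,191,0,-0.9925,0],[91,-145,0,191,0,-0.9925,0],[91,-145,0,191,0,-0.9925,0],[91,-145,0,191,0,-0.9925,0]]' 35
python3 - <<'E'
from h import *
st(); snap('wrist','pics/w6.png')
E
```

```text
time_s: 9.55
ee_pos: [0.4577, 0.3377, 0.2212]
tcp_rot: [0.663, 0.247, -0.247, -0.663]
contact_force: [-0.3, -0.4, 0.0]
gripper_width: 0.0911
t 9.55 p [457.7 337.7 221.2] yaw 40.9 F [-0.3 -0.4  0. ] w 91.1 j [ 0.53  0.42  1.5   0.    1.23 -0.18]
```

View pics/w6.png

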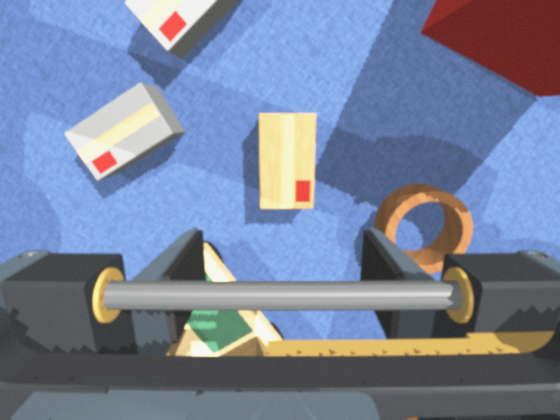

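Run:
```python
from h import *
d=np.load('pics/w6.npz'); im=d['im']; h=cv2.cvtColor(im,cv2.COLOR_RGB2HSV)
m=cv2.inRange(h,(8,30,120),(35,255,255)); m|=cv2.inRange(h,(0,120,120),(8,255,255)); m[:,:240]=0;m[:,340:]=0;m[:100]=0;m[218:]=0
pts=np.argwhere(m)[:,::-1].astype(float)
w=onz(d,pts,.045)[:,:2].astype(np.float32)*1000; (c,s,a)=cv2.minAreaRect(w); print(c,s,a,pts.min(0),pts.max(0))
yaw=41
for k in(a,a-90,a+90,a-180):
  if abs(k-41)<20: yaw=k
c=np.array(c); g=(c+31*np.array([np.cos(np.radians(yaw-90)),np.sin(np.radians(yaw-90))]))/1000
print(yaw,g); go(g[0],g[1],.026,yaw)
```

```text
(437.9195556640625, 365.1814270019531) (58.38628387451172, 99.0621566772461) 40.78684997558594 [258. 113.] [315. 208.]
40.78684997558594 [0.45817021 0.34170993]
row [  3.  195.3   2.7] [-0.0001  0.0024 -0.0002]
t 9.6 p [457.7 337.7 221.3] yaw 40.92 F [-0.6  1.4 -0.5] w 90.8 j [ 0.53  0.42  1.5   0.    1.23 -0.18]
```

```bash
python3 -m creep '[[91,3,50,2.5,0,0,0],[91,3,100,2.5,0,0,0],[91,3,145,2.5,0,0,0],[91,3,175,2.5,0,0,0],[91,3,195,2.5,0,0,0],[91,3,195.5,2.5,0,0,0],[91,3,195.5,2.5,0,0,0],[50,3,195.5,2.5,0,0,0],[50,3,195.5,2.5,0,0,0],[50,3,195.5,2.5,0,0,0],[50,3,195.5,2.5,0,0,0],[50,3,195.5,2.5,0,0,0],[50,3,195.5,2.5,0,0,0]]' 35
python3 - <<'E'
from h import *
st()
E
python3 -m creep '[[50,0,-10,0,0,0,0],[50,0,-35,0,0,0,0],[50,0,-80,0,0,0,0],[50,0,-130,0,0,0,0],[50,0,-175,0,0,0,0],[50,0,-190,0,0,0,0],[50,0,-190,0,0,0,0],[50,0,-190,0,0,0,0]]' 35
python3 - <<'E'
from h import *
st(); snap('wrist','pics/w7.png')
E
```

```text
time_s: 11.22
ee_pos: [0.4585, 0.3418, 0.0262]
tcp_rot: [-0.662, -0.248, 0.247, 0.662]
contact_force: [-1.1, -0.3, 5.5]
gripper_width: 0.0576
t 11.22 p [458.5 341.8  26.2] yaw 41.0 F [-1.1 -0.3  5.5] w 57.6 j [ 0.54  0.69  1.66  0.    0.79 -0.18]
time_s: 12.22
ee_pos: [0.4575, 0.3412, 0.2142]
tcp_rot: [0.663, 0.247, -0.249, -0.662]
contact_force: [0.3, 0.2, -2.3]
gripper_width: 0.0582
t 12.22 p [457.5 341.2 214.2] yaw 40.99 F [ 0.3  0.2 -2.3] w 58.2 j [ 0.54  0.43  1.5  -0.    1.21 -0.18]
```

View pics/w7.png

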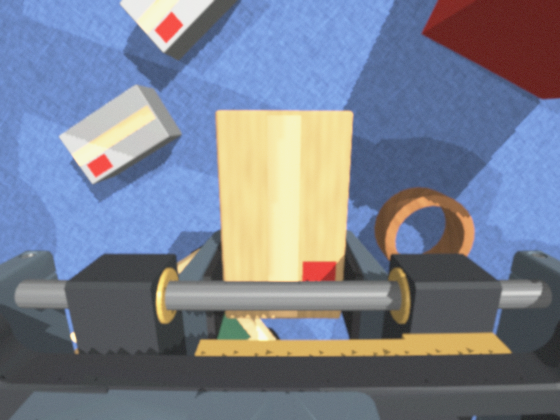

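Run:
```python
from h import *
go(.5045,.1769,.200,74.1)
```

```text
row [ -72.3   14.3 -154.8] [-0.0014 -0.5778 -0.0027]
t 12.28 p [457.6 341.2 214.2] yaw 40.99 F [ 1.3 -0.3 -1.9] w 58.1 j [ 0.54  0.43  1.5   0.    1.21 -0.18]
```

```bash
python3 -m creep '[[50,-10,2,-20,0,-0.08,0],[50,-26,5,-55,0,-0.2,0],[50,-42,8,-90,0,-0.33,0],[50,-58,12,-125,0,-0.46,0],[50,-70,14,-150,0,-0.55,0],[50,-72.5,14.5,-155,0,-0.578,0],[50,-72.5,14.5,-155,0,-0.578,0],[50,-72.5,14.5,-155,0,-0.578,0],[50,-72.5,14.5,-155,0,-0.578,0]]' 35
python3 - <<'E'
from h import *
st(); snap('wrist','pics/w8.png')
E
```

```text
time_s: 13.4
ee_pos: [0.5051, 0.1776, 0.2012]
tcp_rot: [-0.564, -0.426, 0.426, 0.564]
contact_force: [0.6, 1.4, -1.4]
gripper_width: 0.0581
t 13.4 p [505.1 177.6 201.2] yaw 74.12 F [ 0.6  1.4 -1.4] w 58.1 j [ 0.23  0.4   1.6   0.    1.14 -1.07]
```

View pics/w8.png

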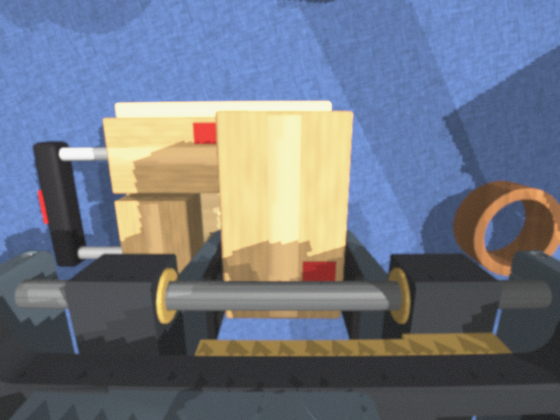

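```bash
python3 -m creep '[[50,-0.8,20,0.5,0,0,0],[50,-0.8,40,0.5,0,0,0],[50,-0.8,50,0.5,0,0,0],[50,-0.8,50,0.5,0,0,0],[50,-0.8,50,0.5,0,0,0]]' 35
python3 - <<'E'
from h import *
st(); snap('wrist','pics/w9.png')
E
```

```text
time_s: 14.08
ee_pos: [0.505, 0.1767, 0.152]
tcp_rot: [0.564, 0.426, -0.426, -0.564]
contact_force: [-0.2, 0.1, -2.5]
gripper_width: 0.0579
t 14.07 p [505.  176.7 152. ] yaw 74.11 F [-0.2  0.1 -2.5] w 57.9 j [ 0.22  0.46  1.66  0.    1.02 -1.07]
```

View pics/w9.png

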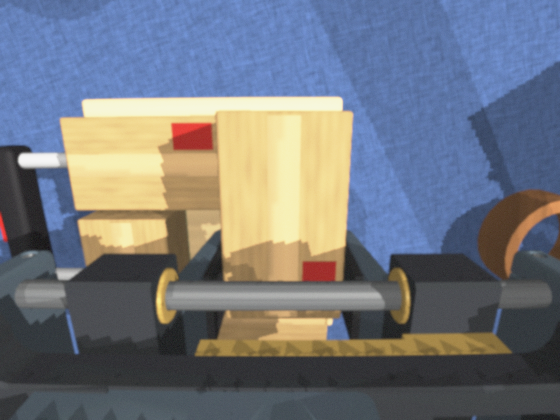

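Run:
```python
from h import *
d=np.load('pics/w9.npz'); o=r.get_obs();M=R.from_quat(o['tcp_rot'])
f=lambda px,z:(M.inv().apply(onz(d,px,z)-o['ee_pos'])*1000).round(1)[:,[0,2]]
print('deck',f([(83,101),(343,98)],.07),'d top far',f([(63,118)],.115),'carton',f([(217,111),(351,111)],.171))
print('b top near edge', f([(230,321),(330,321)],.115))
```

```text
deck [[-144.6   91.4]
 [  42.8   92.2]] d top far [[-131.2   79.3]] carton [[-27.5  80.9]
 [ 28.2  80.8]]
b top near edge [[-37.6 -59.4]
 [ 33.  -59.5]]
```

```bash
python3 -m creep '[[50,0.7,20,-0.5,0,0,0],[50,0.7,38,-0.5,0,0,0],[50,0.7,47,-0.5,0,0,0],[50,0.7,52,-0.5,0,0,0],[50,0.7,54.5,-0.5,0,0,0],[50,0.7,55.5,-0.5,0,0,0],[50,0.7,55.5,-0.5,0,0,0],[50,0.7,55.5,-0.5,0,0,0]]' 35
python3 - <<'E'
from h import *
st()
E
python3 -m creep '[[64,0,0.5,0,0,0,0],[75,0,0.5,0,0,0,0],[91,0,0.5,0,0,0,0],[91,0,0.5,0,0,0,0],[91,0,0.5,0,0,0,0],[91,0,-15,0,0,0,0],[91,0,-50,0,0,0,0],[91,0,-100,0,0,0,0],[91,0,-125,0,0,0,0],[91,0,-125,0,0,0,0]]' 35
python3 - <<'E'
from h import *
st(); snap('wrist','pics/w10.png'); snap('scene','pics/s10.png')
E
```

```text
time_s: 15.12
ee_pos: [0.5055, 0.1771, 0.0962]
tcp_rot: [0.564, 0.426, -0.426, -0.564]
contact_force: [0.8, -0.5, -0.1]
gripper_width: 0.0577
t 15.12 p [505.5 177.1  96.2] yaw 74.11 F [ 0.8 -0.5 -0.1] w 57.7 j [ 0.23  0.54  1.71  0.    0.89 -1.07]
time_s: 16.38
ee_pos: [0.5063, 0.1773, 0.2238]
tcp_rot: [0.565, 0.428, -0.425, -0.564]
contact_force: [-0.1, -0.2, -0.8]
gripper_width: 0.0908
t 16.38 p [506.3 177.3 223.8] yaw 74.11 F [-0.1 -0.2 -0.8] w 90.8 j [ 0.23  0.37  1.57  0.    1.19 -1.07]
```

View pics/w10.png

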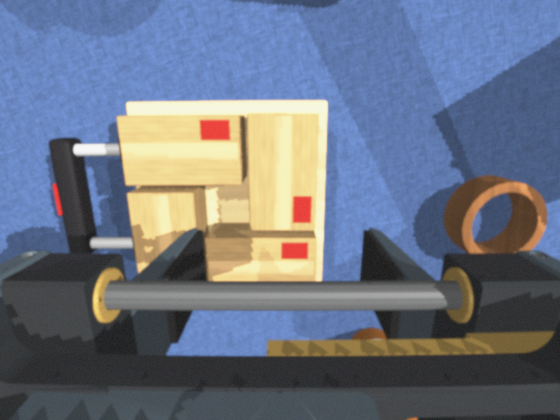

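View pics/s10.png

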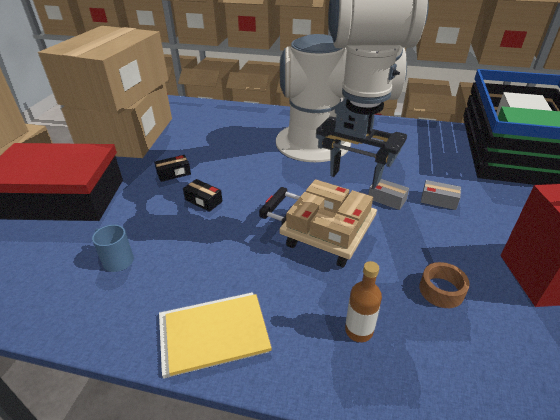

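Run:
```python
from h import *
d=np.load('pics/w10.npz')
th=np.radians(-15.9); A=np.array([[np.cos(th),-np.sin(th)],[np.sin(th),np.cos(th)]]); C=np.array([493.3,125.])
f=lambda px,z:((onz(d,px,z)[:,:2]*1000-C)@A).round(1)
print('a',f([(247,114),(318,114),(313,231),(250,231)],.115))
print('d',f([(119,117),(240,117),(242,187),(127,187)],.115)); print('deck',f([(127,103),(327,101)],.07))
im=d['im'][120:280,30:150,::-1]; cv2.imwrite('pics/c10.png',cv2.resize(im,None,fx=4,fy=4,interpolation=cv2.INTER_CUBIC))
# target: bar centre cart (0,-165)
b=A@[0,-165]+C; print(b); go(b[0]/1000,b[1]/1000,.21,74.1)
```

```text
a [[-82.9  25.3]
 [-82.8  82.2]
 [ 16.5  80.5]
 [ 16.4  24.9]]
d [[-81.4 -78.5]
 [-80.6  19.6]
 [-23.3  19.2]
 [-23.6 -79.4]]
deck [[-94.2 -91.6]
 [-95.   95.1]]
[448.09672892 -33.68731608]
row [-218.3   11.3   -2.8] [0.0005 0.0003 0.0002]
t 16.48 p [505.1 177.  221.3] yaw 74.12 F [-0.5 -0.6 -0.1] w 91.0 j [ 0.23  0.37  1.58 -0.    1.19 -1.07]
```

View pics/c10.png

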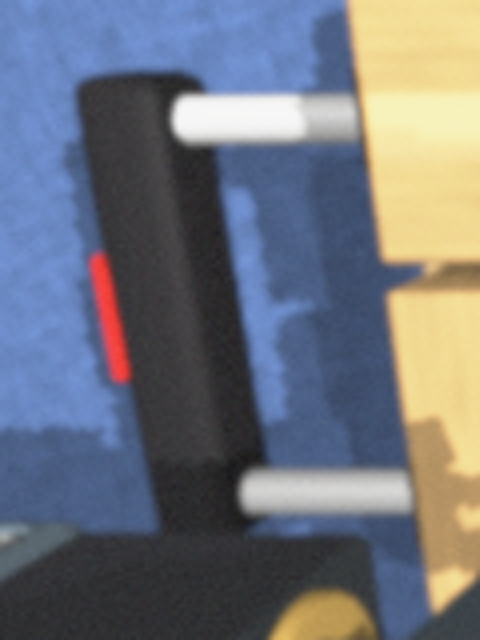

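```bash
python3 - <<'E'
from h import *
d=np.load('pics/w10.npz')
th=np.radians(-15.9); A=np.array([[np.cos(th),-np.sin(th)],[np.sin(th),np.cos(th)]]); C=np.array([493.3,125.])
f=lambda px,z:((onz(d,px,z)[:,:2]*1000-C)@A).round(1)
print(f([(61.5,198.7),(76.5,198.7)],.073),f([(54,183.5),(61,215)],.064))
E
python3 -m creep '[[60,-30,0,0,0,0,0],[60,-80,2,-1,0,0,0],[60,-130,5,-2,0,0,0],[60,-180,8,-3,0,0,0],[60,-210,11,-3,0,0,0],[60,-218,11,-3,0,0,0],[60,-218,11,-3,0,0,0],[60,-218,11,-3,0,0,0]]' 35
python3 - <<'E'
from h import *
st(); snap('wrist','pics/w11.png')
E
```

```text
[[  -2.9 -169.6]
 [  -2.9 -154. ]] [[ -16.8 -181.1]
 [  17.  -180.2]]
time_s: 17.48
ee_pos: [0.4487, -0.0326, 0.2098]
tcp_rot: [-0.564, -0.426, 0.426, 0.564]
contact_force: [-0.7, -0.8, 0.2]
gripper_width: 0.0598
t 17.48 p [448.7 -32.6 209.8] yaw 74.16 F [-0.7 -0.8  0.2] w 59.8 j [-0.21  0.27  1.78  0.    1.09 -1.5 ]
```

View pics/w11.png

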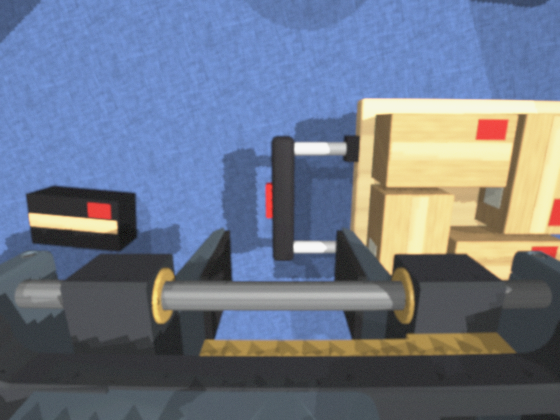

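Run:
```python
from h import *
d=np.load('pics/w11.npz'); o=r.get_obs();M=R.from_quat(o['tcp_rot'])
f=lambda px,z:(M.inv().apply(onz(d,px,z)-o['ee_pos'])*1000).round(1)[:,[0,2]]
im=d['im'];h=cv2.cvtColor(im,cv2.COLOR_RGB2HSV)
m=cv2.inRange(h,(0,150,100),(10,255,255));m[:,:255]=0;m[:,280:]=0;m[:160]=0;m[235:]=0
p=np.argwhere(m);print('red v,u',p.min(0),p.max(0))
dk=im.max(2)<75; print([ (v,np.where(dk[v,255:310])[0][[0,-1]]+255) for v in(165,190,200,210,230)])
u=p[:,1].min()-.5
print('button outer',f([(u,p[:,0].min()-.5),(u,p[:,0].max()+.5)],.064))
print('bar top edges',f([(272.5,200),(294.5,200)],.073), 'ends',f([(283,137),(284,259)],.073))
go(.4481,-.0337,.063,74.1)
```

```text
red v,u [184 267] [216 272]
[(165, array([272, 293])), (190, array([273, 293])), (200, array([273, 293])), (210, array([274, 293])), (230, array([273, 293]))]
button outer [[-16.   17.5]
 [-16.5 -15.8]]
bar top edges [[-10.    3.3]
 [ 10.8   3.3]] ends [[  0.   61.9]
 [  0.8 -57.6]]
row [ -1.3 146.9   0.2] [-0.0001  0.0013  0.0001]
t 17.52 p [448.7 -32.6 209.9] yaw 74.18 F [-0.9 -0.6 -0.3] w 60.4 j [-0.21  0.27  1.78  0.    1.09 -1.5 ]
```

```bash
python3 -m creep '[[60,-0.5,45,1,0,0,0],[60,-0.5,85,1,0,0,0],[60,-0.5,115,1,0,0,0],[60,-0.5,135,1,0,0,0],[60,-0.5,145,1,0,0,0],[60,-0.5,147,1,0,0,0],[60,-0.5,147,1,0,0,0],[60,-0.5,147,1,0,0,0]]' 30
python3 - <<'E'
from h import *
st()
snap('wrist','pics/w12.png')
E
```

```text
time_s: 18.52
ee_pos: [0.4478, -0.0337, 0.0635]
tcp_rot: [0.565, 0.426, -0.426, -0.564]
contact_force: [-0.2, 1.3, 0.3]
gripper_width: 0.06
t 18.52 p [447.8 -33.7  63.5] yaw 74.12 F [-0.2  1.3  0.3] w 60.0 j [-0.21  0.52  1.95  0.    0.68 -1.5 ]
```

View pics/w12.png

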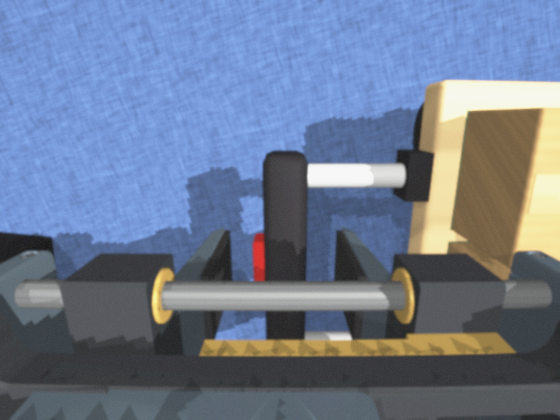

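Fingers straddle the bar, with the button (258,258) between them. Close.

```bash
python3 -m creep '[[45,0,0,0,0,0,0],[32,0,0,0,0,0,0],[15,0,0,0,0,0,0],[15,0,0,0,0,0,0],[15,0,0,0,0,0,0],[15,0,0,0,0,0,0],[15,0,0,0,0,0,0]]' 30
python3 - <<'E'
from h import *
st()
E
```

```text
time_s: 19.45
ee_pos: [0.4474, -0.0335, 0.0629]
tcp_rot: [-0.564, -0.426, 0.426, 0.564]
contact_force: [0.4, 3.0, 2.3]
gripper_width: 0.0227
t 19.45 p [447.4 -33.5  62.9] yaw 74.11 F [0.4 3.  2.3] w 22.7 j [-0.21  0.52  1.95  0.    0.68 -1.5 ]
```

```bash
python3 -m creep '[[15,0,0,0,0,0,0],[15,-4,0,0,0,0,0],[15,-10,0,0,0,0,0],[15,-18,0,0,0,0,0],[15,-26,0,0,0,0,0],[15,-34,0,0,0,0,0],[15,-42,0,0,0,0,0],[15,-50,0,0,0,0,0],[15,-58,0,0,0,0,0],[15,-66,0,0,0,0,0],[15,-74,0,0,0,0,0],[15,-82,0,0,0,0,0],[15,-90,0,0,0,0,0],[15,-98,0,0,0,0,0],[15,-105,0,0,0,0,0],[15,-110,0,0,0,0,0],[15,-110,0,0,0,0,0]]' 40
python3 - <<'E'
from h import *
st()
E
```

```text
time_s: 21.58
ee_pos: [0.4174, -0.14, 0.0629]
tcp_rot: [0.565, 0.426, -0.426, -0.564]
contact_force: [4.6, 2.5, -1.2]
gripper_width: 0.0226
t 21.57 p [ 417.4 -140.    62.9] yaw 74.09 F [ 4.6  2.5 -1.2] w 22.6 j [-0.46  0.51  1.97 -0.    0.66 -1.75]
```

```bash
python3 -m creep '[[15,-3,0,0,0,0,0],[15,-6,0,0,0,0,0],[15,-8,0,0,0,0,0],[15,-9,0,0,0,0,0],[15,-9,0,0,0,0,0],[15,-9,0,0,0,0,0]]' 40
python3 - <<'E'
from h import *
st()
E
```

```text
time_s: 22.32
ee_pos: [0.4151, -0.1483, 0.0629]
tcp_rot: [0.565, 0.426, -0.426, -0.564]
contact_force: [5.1, 2.3, -1.1]
gripper_width: 0.0222
t 22.32 p [ 415.1 -148.3   62.9] yaw 74.11 F [ 5.1  2.3 -1.1] w 22.2 j [-0.48  0.51  1.97  0.    0.66 -1.77]
```

```bash
python3 -m creep '[[15,-1,0,0,0,0,0],[15,-2,0,0,0,0,0],[15,-2.5,0,0,0,0,0],[15,-2.5,0,0,0,0,0],[15,-2.5,0,0,0,0,0]]' 40
python3 - <<'E'
from h import *
st(); snap('wrist','pics/w14.png'); snap('scene','pics/s14.png'); snap('top','pics/t14.png')
E
```

```text
time_s: 22.95
ee_pos: [0.4149, -0.1487, 0.0629]
tcp_rot: [-0.564, -0.427, 0.425, 0.565]
contact_force: [18.3, 32.1, -0.2]
gripper_width: 0.0226
t 22.95 p [ 414.9 -148.7   62.9] yaw 74.06 F [18.3 32.1 -0.2] w 22.6 j [-0.48  0.51  1.97  0.    0.66 -1.78]
```

View pics/w14.png

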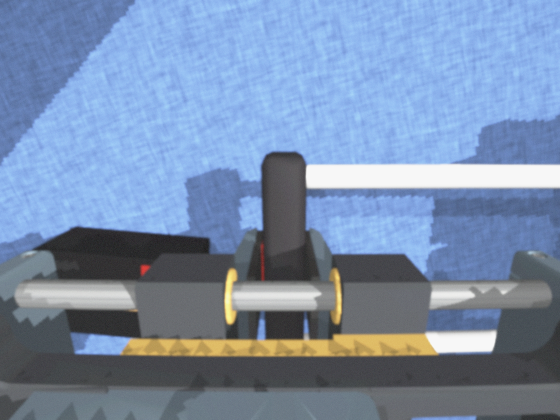

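View pics/s14.png

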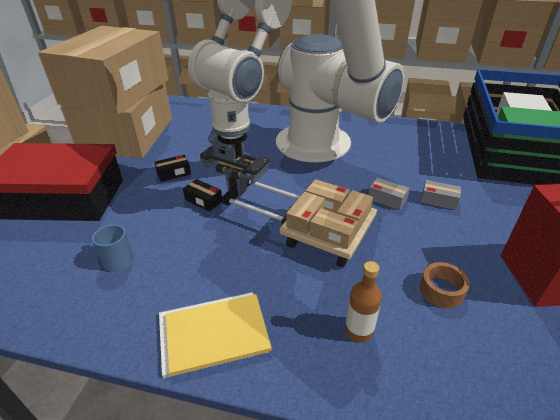

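```bash
python3 -m creep '[[15,0.8,0,0,0,0,0],[15,1.6,0,0,0,0,0],[15,1.6,0,0,0,0,0],[15,1.6,0,0,0,0,0],[15,1.6,0,0,0,0,0]]' 40
python3 - <<'E'
from h import *
st()
im=cv2.imread('pics/t14.png'); cv2.imwrite('pics/ct14.png',cv2.resize(im[90:290,120:400],None,fx=2.8,fy=2.8,interpolation=cv2.INTER_CUBIC))
E
```

```text
time_s: 23.72
ee_pos: [0.415, -0.1485, 0.0629]
tcp_rot: [0.564, 0.426, -0.426, -0.564]
contact_force: [9.7, 13.1, -1.6]
gripper_width: 0.0225
t 23.73 p [ 415.  -148.5   62.9] yaw 74.1 F [ 9.7 13.1 -1.6] w 22.5 j [-0.48  0.51  1.97  0.    0.66 -1.77]
```

View pics/ct14.png

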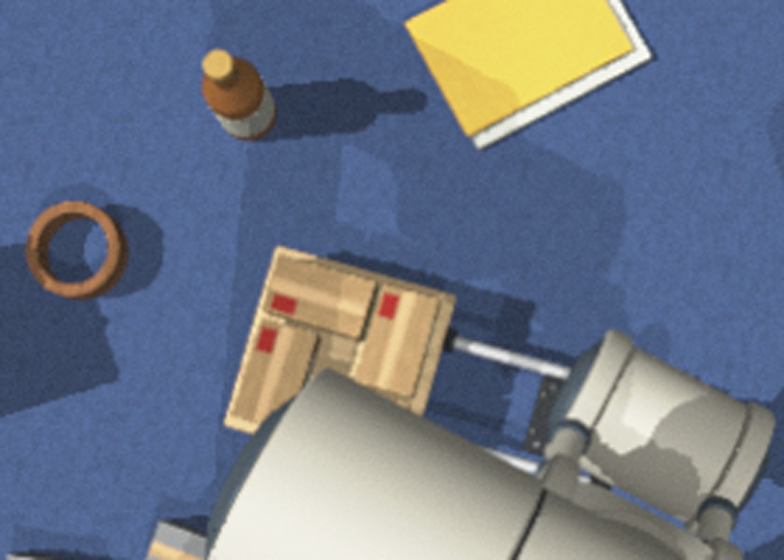

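Run:
```python
from h import *
print(r.hand_in()); st()
```

```text
the job is handed in; nothing more can be done
None
the job is handed in; nothing more can be done
```

I loaded both loose cartons into the two empty places, then squeezed the red button and pulled the handle out to its hard end. I handed in at about 23.7 s with the grip still held; it gave no verdict.

- **Cartons:** The carton nearer the red box went to place b and the one nearer the tape roll to place a. In the wrist views, straight after each was let go, their centres were about 1–2 mm from the places' centres, lined up with the paint. The pictures at the end show the full pinwheel, though the arm hides part of place a and of one loaded carton in the top view.
- **Handle:** The finger opening read 22.5 mm at the end, which matches the button fully squeezed (23 mm nominal). The fingers travelled about 119.5 mm. The pull force rose to about 37 N at the hard end, so I eased back to about 16 N before handing in, with the grip set to 40 N.
- **Other items:** The tape roll, bottle and mug were not touched, and the pictures show them where they were.
- **Checks that disagreed:** Two views put one loose carton about 4 mm apart, and the wrist view and the cart's dimensions put the bar's centre about 2 mm apart. Neither caused trouble. The button depth and handle position come from the finger opening and arm travel, because their joints cannot be read directly.

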